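Seat the specimen carrier on the polisher's splined drive shaft

ROBOT

A 6-joint arm with a two-finger parallel gripper is mounted at the origin on a cart in front of the work surface, level with it; the furniture and walls round the work are solid. World frame = base frame: x ahead of the robot, y to its left, z up, the work surface at z = 0. Lengths are in m, angles in degrees, forces in N, time in s.
With the tool pointing down it reaches from about 0.4 to 0.825 m from the base axis. Payload 7 kg.
Tool frame: the origin (TCP) lies midway between the tips of the shut fingers; the grasp point (between the pads) lies r.grip_depth behind it (r.grip_depth is the distance from the TCP to the grasp point, in m); z points along the fingers, y is the direction in which the jaws open and shut (so a half turn about z gives the same grasp; the last joint's range is limited). The gripper opens to 88 mm and grips with 3 to 60 N. Pads are 19 mm wide; open, the fingers measure 130 mm over their backs; the gripper's body (78 mm by 193 mm) begins 47 mm behind the grasp point.
Start: joints at [-51.102, 20.546, 0.682, 0, -70.136, -16.507], TCP at [0.257, -0.624, 0.227] pointing down, gripper open.
Joint ranges: [-176.03, 176.03], [-82.01, 121.73], [-58.28, 71.71], [-173.87, 95.51], [-174.79, -0.11], [-173.66, 173.66]. Speed limits (degrees/s): [136.94, 136.94, 172.46, 180, 180, 180].

INTERFACE

Orientations are given as [roll, pitch, yaw] about the fixed x, y, z axes, in that order (R = Rz(yaw) Ry(pitch) Rx(roll)).
In Python, from plant import r, imaging, close_job gives the robot as it stands.
- The arm moves only by the tool step_arm, never from a script. Its argument "commands" is a list of rows, each a list of 2 entries, a list of its own where there are three numbers: the shift along the tool's x, y, z in mm, then the turn about the tool's z in degrees. In form: [[[x, y, z], twist], ...]. A call has 1 to 20 rows; each row shifts and turns the commanded pose from where the row before left it, along the tool's axes as they then stand; what a row does not reach is not made up. A row lasts 1/8 s, in which the tool goes at most 62.5 mm and 10.7 degrees, less where a joint would pass 70% of its speed; a pose out of reach is approached as far as the arm can. A call with a gripper value outside its range is refused whole. "gripper" is the closure, from 0 (fully open) to 1 (shut), set as the call begins (left out, the last holds). The fingers move at their own pace and stop on an object; "grip_force" is the grip in N (left out, the last holds). Time passes only in rows, so rows that do not move let the fingers close. It gives the time, the measured TCP pose, the force and the opening at its end, in the units of the state.
- r.get_state(): the state, without advancing time (a new reading comes with each control period).
- imaging.capture(name): name is "side" or "top" or "wrist"; returns a dict with "img" (400x640x3 uint8, red, green, blue), "z_map" (400x640 float32, m along the optical axis (not along the pixel's ray), 0 where there is no reading), "vfov" (degrees; the focal length in pixels is half the picture's height over the tangent of half this angle, whatever the lens; pixels are square), "cx", "cy" (the principal point, pixels), "D" ([k1, k2, p1, p2, k3] as OpenCV has them; the pictures are not rectified), "extrinsics" (4x4, takes a point from camera to world coordinates); the wrist camera has in their place "T_tool_cam" (4x4, takes a point from camera to tool coordinates, whose origin is the TCP and whose axes are the flange's). Camera axes: x right, y down, z forward; pixel columns grow to the right and rows downward; lengths in m; the calibration is good to about 2 mm. A picture is of the moment at which its call begins: read the wrist's pose just before it.
- close_job(): hands the job in, once; it reports no verdict.
The state is a dict: "time_s": time; "joints": joint angles; "qd": joint speeds; "joint_torque": joint torques, N m; "tcp_pos": TCP position; "eef_rot": TCP orientation; "contact_force": force on the tool from outside, world axes, zero at the start; "moment": the same for the moment, N m; "gripper_width": finger opening in m.
Only numpy, scipy, OpenCV 4.12 (cv2) and the standard library are available. Lean on these libraries where they do the work, as an engineer would, in place of code of your own. Each camera call takes 0.05 s, during which the arm holds its last target.

TASK

Fit the specimen carrier with the toothed bore (blue collar) onto the splined shaft of the small grey polisher drive: line up the teeth, push it down with the gripper, rocking it a little about the shaft if the teeth do not mesh at once, until it lies fully home and level on the drive's shoulder, then let go. Leave the carrier with the smooth bore (red collar) where it is.

Things in the scene. Friction and masses are not known exactly. Their poses are not given: they have to be found in the camera images.
- toothed_carrier: Loose, 0.22 kg, flat on the worktop: aluminium disc 92 mm across, 8 mm thick; on it a blue hexagonal collar, 46 mm over flats, up to 38 mm high: grip it across two flats, tips just above the disc. Through bore 36 mm with 6 round-nosed teeth (28 mm between tips) 2 to 36 mm up. Origin: underside centre, z up; x axis through the middle of a flat and the tooth behind it; the rest every 60 deg.
- plain_carrier: Loose specimen carrier of the same outer shape and size, but with a red collar and a smooth round bore of only 22 mm, which does not fit the shaft; not to be used. Origin: centre of its underside, z up.
- drive_stand: Fixed polisher drive: grey round foot 112 mm across, drum with a flat shoulder 68 mm across at 45 mm height; white control box 34 mm high on its +x side, out to 92 mm. Origin: underside centre, on the shaft's axis, z up. A carrier meshes when its yaw equals the stand's, or differs by a multiple of 60 deg (10 deg play each way, 2 mm sideways). Home: carrier's underside 45 mm above this origin.
- shaft_tip (a point): Top centre of the upright steel splined shaft, 78 mm above the drive's underside, 33 above the shoulder. Core 24 mm across with conical tip; six round-nosed teeth, 32 mm over opposite teeth, 7 mm wide, up to 74 mm height, at 30, 90, 150 ... deg from the x axis. Does not turn. Teeth first meet when a carrier's underside is about 72 mm above the worktop.
Mind the look-alikes: they are no part of the job. Leave any green look-alike of the toothed_carrier alone.

How it is judged (in metres and radians):
On the way:
1. the gripper brings the toothed carrier down over the shaft's teeth, less than 20 mm from home (contact force between the fingers and toothed_carrier above 0.5 N and z of toothed_carrier in the frame of drive_stand below 0.065 m and horizontal distance between toothed_carrier and drive_stand below 0.01 m), for 0.1 s.
At the end, for the whole second after the job is handed in: The toothed carrier is on the shaft (axis within 10 mm), its underside within 5 mm of the shoulder, level within 7 degrees, released and at rest; the plain carrier is within 30 mm of where it stood (horizontal distance between toothed_carrier and drive_stand below 0.01 m and z of toothed_carrier in the frame of drive_stand between 0.04 and 0.05 m and angle between toothed_carrier's own z axis and vertical below 0.12 rad and linear speed of toothed_carrier below 0.02 m/s and distance of plain_carrier from where it was at the start of the episode below 0.03 m); the robot touches nothing.
It fails at once if the smooth-bored carrier is moved more than 30 mm (distance of plain_carrier from where it was at the start of the episode above 0.03 m).
It also fails if it takes over 42 s, if anything falls off the work surface, if the arm or the gripper's body presses on something with over 40 N, if the wrist force passes 120 N, or if a joint passes its speed limit or range.

## Working session

There is one attempt and no reset: what is moved stays moved. The work goes in short steps, Python scripts to look and compute and a tool call to move; the robot and the scene stay as the last step left them, time stands still between calls to the robot, and variables do not carry over. Pictures are saved under pics/ and viewed, and the job is handed in when it is done.

Besides the shell and the picture viewer there is one more tool, called after "Call:" as a command line: name --argument value ..., lists and objects as JSON in quotes. step_arm: Moves the arm, as the interface text tells. Its arguments: {"type":"object","properties":{"commands":{"type":"array","items":{"type":"array"}},"gripper":{"type":"number"},"grip_force":{"type":"number"}},"required":["commands"]}

```bash
mkdir -p pics; ls
cat > h.py <<'E'
import numpy as np,cv2
from plant import r,imaging,close_job
from scipy.spatial.transform import Rotation as R
def cap(name):
    s=r.get_state(); c=imaging.capture(name)
    if 'extrinsics' in c: T=np.array(c['extrinsics'])
    else:
        T=np.eye(4);T[:3,:3]=R.from_euler('xyz',s['eef_rot'],degrees=True).as_matrix();T[:3,3]=s['tcp_pos'];T=T@np.array(c['T_tool_cam'])
    c['T']=T;f=c['img'].shape[0]/2/np.tan(np.radians(c['vfov']/2));c['K']=np.array([[f,0,c['cx']],[0,f,c['cy']],[0,0,1]])
    return c
def cloud(c):
    h,w=c['z_map'].shape
    u,v=np.meshgrid(np.arange(w),np.arange(h))
    p=cv2.undistortPoints(np.stack([u,v],-1).reshape(-1,1,2).astype(float),c['K'],np.array(c['D'],float)).reshape(h,w,2)
    z=c['z_map'][...,None]
    P=np.concatenate([p*z,z],-1)@c['T'][:3,:3].T+c['T'][:3,3]
    P[c['z_map']<=0]=np.nan
    return P
def save(c,n): cv2.imwrite('pics/'+n+'.png',c['img'][...,::-1])
E
python3 - <<'E'
from h import *
print(r.get_state(), r.grip_depth)
for n in ['top','side','wrist']:
    c=cap(n);save(c,n+'0');np.savez(n+'0.npz',P=cloud(c),img=c['img'],T=c['T'],K=c['K'],D=c['D'])
    print(n,c['T'].round(3).tolist(),c['vfov'],c['D'])
E
```

```text
pics
{'time_s': 0.0, 'joints': array([-5.11018230e+01,  2.05917511e+01,  6.35556872e-01, -2.01212229e-02,
       -7.01353227e+01, -1.65080152e+01]), 'qd': array([ 3.34715458e-02, -4.25820430e-03,  2.77067549e-02, -2.17655506e-02,
        5.57521072e-05, -3.71922165e-02]), 'joint_torque': array([-3.52452393e-03, -5.82719135e+01,  2.93039149e+01,  6.99730396e+00,
        6.58247009e-03, -1.91410527e-04]), 'tcp_pos': array([ 0.25692823, -0.62368054,  0.22563266]), 'eef_rot': array([ 1.79906880e+02, -7.87138524e-03, -1.57616684e+02]), 'contact_force': array([-0.33073767,  1.30278931,  0.7382381 ]), 'moment': array([ 0.05269656, -0.00353363, -0.00523423]), 'gripper_width': 0.08799359769176675} 0.0188
top [[-0.018, -0.986, 0.167, 0.458], [-1.0, 0.019, 0.007, 0.068], [-0.01, -0.166, -0.986, 1.063], [0.0, 0.0, 0.0, 1.0]] 47.73191664000305 [-0.01250418  0.          0.          0.          0.        ]
side [[0.999, 0.013, -0.037, 0.665], [0.039, -0.446, 0.894, -0.658], [-0.005, -0.895, -0.446, 0.467], [0.0, 0.0, 0.0, 1.0]] 53.5148791643524 [-0.05128179  0.          0.          0.          0.        ]
wrist [[-0.38, 0.895, 0.235, 0.195], [0.925, 0.368, 0.098, -0.65], [0.001, 0.254, -0.967, 0.384], [0.0, 0.0, 0.0, 1.0]] 69.1857058378065 [-0.02909676  0.          0.          0.          0.        ]
```

View pics/top0.png

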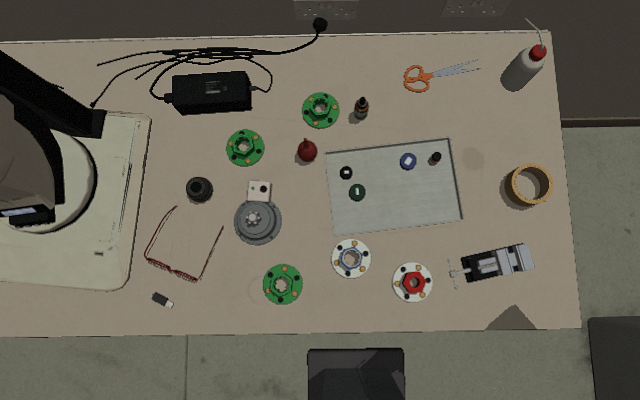

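View pics/side0.png

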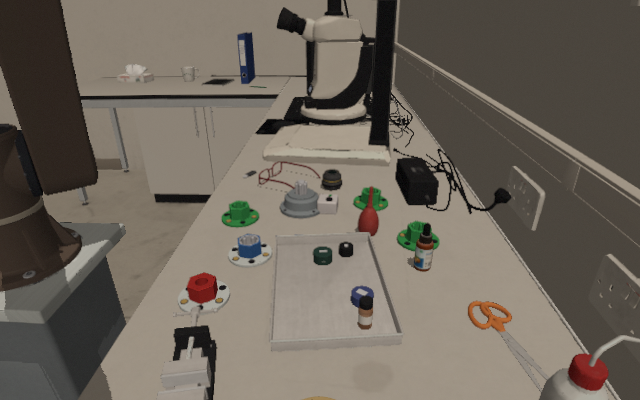

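View pics/wrist0.png

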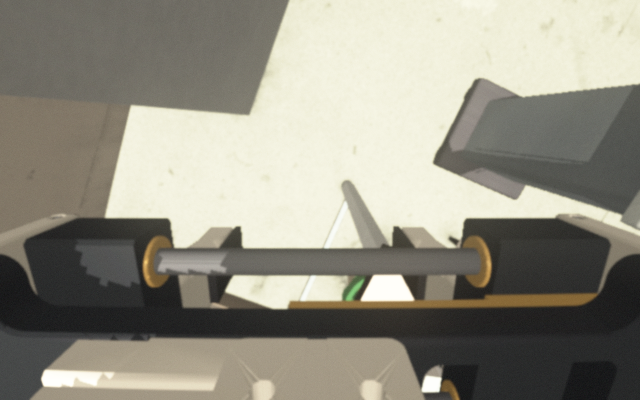

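Top view: candidates are the blue-collared carrier at (351,258), the red one at (413,283), and the green look-alikes at (245,147), (320,110) and (283,284). The drive is at (257,220) with its box at (259,190). Blue collar with a toothed bore fits the description, so I'll confirm that in a crop and measure it.

Run:
```python
from h import *
d=np.load('top0.npz');P=d['P'];img=d['img']
crop=lambda u,v,s=45:cv2.resize(img[v-s:v+s,u-s:u+s],(395,395),interpolation=cv2.INTER_CUBIC)
cv2.imwrite('pics/crop0.png',np.hstack([crop(351,258),crop(257,215)])[...,::-1])
for n,(u,v) in dict(blue=(351,258),red=(413,283),drive=(257,218),g1=(283,284)).items():
    Q=P[v-45:v+45,u-45:u+45].reshape(-1,3)
    print(n,P[v,u].round(4))
    for lo,hi in [(.004,.012),(.033,.043),(.026,.04),(.042,.048),(.06,.09)]:
        q=Q[(Q[:,2]>lo)&(Q[:,2]<hi)]
        if len(q)>5:
            c,rad=cv2.minEnclosingCircle(q[:,:2].astype(np.float32)); print(lo,hi,len(q),q.mean(0).round(4),np.round(c,4),round(rad,4))
```

```text
blue [0.4886 0.0315 0.0016]
0.004 0.012 1737 [0.5018 0.0247 0.0066] [0.4945 0.0311] 0.1437
0.033 0.043 190 [0.4884 0.0313 0.0376] [0.4881 0.0319] 0.0256
0.026 0.04 279 [0.5122 0.0266 0.0336] [0.5401 0.0103] 0.0818
red [ 0.4289 -0.1097  0.0023]
0.004 0.012 1427 [ 0.4361 -0.1045  0.0069] [ 0.4315 -0.1085] 0.1412
0.033 0.043 322 [ 0.4326 -0.1139  0.038 ] [ 0.4388 -0.1419] 0.061
0.026 0.04 282 [ 0.4315 -0.1087  0.0367] [ 0.4423 -0.1412] 0.0609
0.042 0.048 75 [ 0.4461 -0.1845  0.0448] [ 0.4404 -0.1456] 0.058
drive [0.5774 0.2386 0.0753]
0.004 0.012 851 [0.5811 0.2575 0.0062] [0.5889 0.2551] 0.1424
0.033 0.043 801 [0.6051 0.2445 0.0373] [0.5908 0.2831] 0.0991
0.026 0.04 854 [0.611  0.2443 0.0351] [0.5915 0.2838] 0.1012
0.042 0.048 498 [0.5786 0.2479 0.0452] [0.5992 0.2463] 0.0553
0.06 0.09 137 [0.5786 0.2478 0.0743] [0.5792 0.2482] 0.0163
g1 [0.4319 0.1899 0.0011]
0.004 0.012 1490 [0.437  0.1919 0.007 ] [0.4347 0.1924] 0.1435
0.033 0.043 199 [0.4323 0.1904 0.0378] [0.432  0.1908] 0.0257
0.026 0.04 194 [0.4342 0.1908 0.0363] [0.4751 0.213 ] 0.0725
```

View pics/crop0.png

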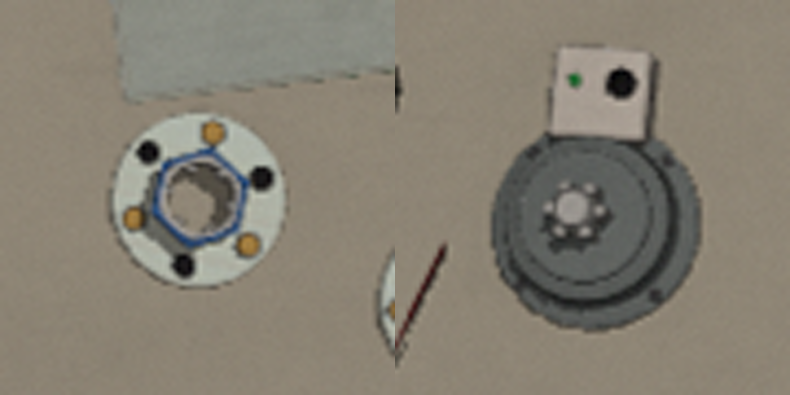

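The crop confirms it: blue hex collar with an open, toothed bore. Next, the yaw of the collar and the stand.

```bash
cat >> h.py <<'E'
from scipy.optimize import least_squares
def hexfit(q,c0):
    # symmetric-profile: maximise hull support match with hexagon, across-flats 46mm
    hull=cv2.convexHull((q*1000).astype(np.float32)).reshape(-1,2)/1000
    # dense hull points
    pts=np.concatenate([np.linspace(a,b,20) for a,b in zip(hull,np.roll(hull,-1,0))])
    def f(p):
        d=pts-p[:2]; a=np.arctan2(d[:,1],d[:,0]); t=(a-p[2]+np.pi/6)%(np.pi/3)-np.pi/6
        return (np.hypot(*d.T)*np.cos(t)-p[3])*1000
    best=min((least_squares(f,[*c0,np.radians(k),.023],loss='soft_l1',x_scale=[.01,.01,.3,.01]) for k in range(0,60,10)),key=lambda s:s.cost)
    return best.x[:2],np.degrees(best.x[2])%60,best.x[3],best.cost
E
python3 - <<'E'
from h import *
d=np.load('top0.npz');P=d['P']
Q=P[213:303,306:396].reshape(-1,3);q=Q[(Q[:,2]>.034)&(Q[:,2]<.043)]
q=q[np.hypot(*(q[:,:2]-[.488,.0316]).T)<.03]
print(hexfit(q[:,:2],[.488,.0316]))
Q=P[170:260,212:302].reshape(-1,3)
q=Q[(Q[:,2]>.028)&(Q[:,2]<.038)];q=q[(np.hypot(*(q[:,:2]-[.579,.248]).T)>.06)&(np.hypot(*(q[:,:2]-[.579,.248]).T)<.098)]
print(len(q),q.mean(0),cv2.minAreaRect((q[:,:2]*1000).astype(np.float32)))
v=q.mean(0)[:2]-[.579,.248];print(np.degrees(np.arctan2(v[1],v[0])))
q=Q[(Q[:,2]>.066)];
dd=q[:,:2]-[.579,.248];a=np.degrees(np.arctan2(dd[:,1],dd[:,0]));rr=np.hypot(*dd.T)
m=rr>.0115; print(np.sort(a[m]%60).round(0)); print(np.degrees(np.angle(np.exp(6j*np.radians(a[m])).mean()))/6)
c=cap('wrist');print(np.array(c['T_tool_cam']).round(4).tolist())
s=np.load('side0.npz')['P']
for n,c0,w in [('carr',[.488,.0316],.028),('drive',[.579,.248],.02)]:
    q=s.reshape(-1,3);q=q[np.hypot(*(q[:,:2]-c0).T)<w]; q=q[q[:,2]>(.034 if n=='carr' else .06)]
    print(n,len(q),q.mean(0),hexfit(q[:,:2],c0) if n=='carr' else cv2.minEnclosingCircle(q[:,:2].astype(np.float32)))
E
```

```text
(array([0.4884381 , 0.03137929]), np.float64(15.553553752137049), np.float64(0.022328712178274042), np.float64(32.41683072817686))
277 [0.65385053 0.24291448 0.03386273] ((651.9075317382812, 242.4258575439453), (52.93672561645508, 38.437049865722656), 85.62425994873047)
-3.886832886501038
[ 2.  9. 11. 12. 13. 14. 14. 15. 16. 17. 18. 18. 19. 20. 20. 21. 24. 24.
 24. 25. 25. 25. 25. 26. 27. 27. 28. 29. 32. 33. 33. 33. 34. 34. 34. 36.
 36. 41. 41. 54. 55. 60.]
23.873034379230628
[[-0.0004, -0.9671, -0.2545, 0.0671], [1.0, -0.0004, -0.0002, -0.0008], [0.0001, -0.2545, 0.9671, -0.1586], [0.0, 0.0, 0.0, 1.0]]
carr 160 [0.4890186  0.02809174 0.03686304] (array([0.48984139, 0.03006849]), np.float64(12.376829975601494), np.float64(0.022650024723497367), np.float64(107.33726166964905))
drive 101 [0.57949296 0.24177883 0.07030212] ((0.5793548822402954, 0.24571213126182556), 0.015678919851779938)
```

Call:
step_arm --commands '[[[-15,17,0],0],[[-33,37,0],0],[[-33,37,0],0],[[-33,37,0],0],[[-33,37,0],0],[[-33,37,0],0],[[-33,37,0],0],[[-33,37,0],0],[[-33,37,0],0],[[-33,37,0],0],[[-33,37,0],0],[[-33,37,0],0],[[-33,37,0],0],[[-33,36,0],0],[[-18,20,0],-2],[[0,0,0],-7],[[0,0,0],-7],[[0,0,0],-6],[[0,0,0],0]]' --gripper 0

```text
time_s: 2.58
tcp_pos: [0.4872, 0.0299, 0.2265]
eef_rot: [180.0, -0.0, -135.6]
contact_force: [0.5, -1.0, 0.1]
gripper_width: 0.0878
```

```bash
cat >> h.py <<'E'
def totool(dw):
    s=r.get_state();return (R.from_euler('xyz',s['eef_rot'],degrees=True).as_matrix().T@np.array(dw)*1000).round(1)
E
python3 - <<'E'
from h import *
s=r.get_state();print(s['time_s'],s['tcp_pos'],s['eef_rot'],s['joints'].round(1),s['contact_force'])
c=cap('wrist');save(c,'w1');P=cloud(c)
q=P.reshape(-1,3);q=q[np.hypot(*(q[:,:2]-[.488,.0316]).T)<.06]
t=q[(q[:,2]>.032)&(q[:,2]<.045)]; t=t[np.hypot(*(t[:,:2]-[.488,.0316]).T)<.032];print(len(t),t.mean(0));print(hexfit(t[:,:2],[.488,.0316]))
t=q[(q[:,2]>.005)&(q[:,2]<.013)];print(len(t),cv2.minEnclosingCircle(t[:,:2].astype(np.float32)),t.mean(0))
E
```

```text
2.575 [0.48719946 0.02991695 0.22649214] [ 1.79992935e+02 -7.12031270e-03 -1.35648517e+02] [ 26.6   2.7 -22.2  -0.  -65.1 -72.3] [ 0.4731654  -1.01837538  0.06701787]
677 [0.48966937 0.03051777 0.03767775]
(array([0.49009776, 0.03066449]), np.float64(15.936938163383843), np.float64(0.02271999724837086), np.float64(11.558161164373805))
2507 ((0.49622154235839844, 0.031971126794815063), 0.05207694694399834) [0.48832865 0.02826674 0.00864051]
```

View pics/w1.png

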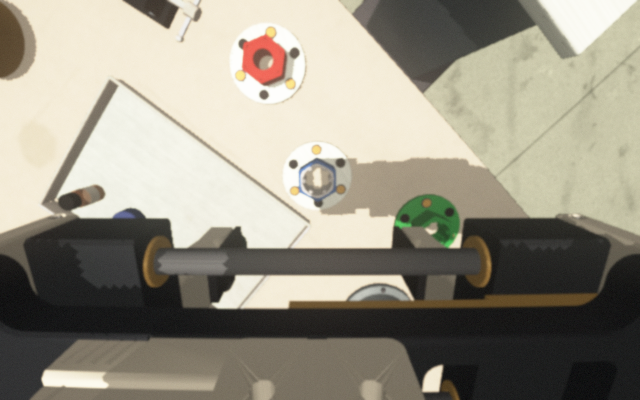

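Wrist view: the blue collar is at (317,178), with two flats facing the jaws. I'll go lower and re-measure.

Call:
step_arm --commands '[[[-1,-0.5,20],-1],[[-1,0,35],0],[[0,0,35],0],[[0,0,20],0],[[0,0,5],0],[[0,0,0],0]]'

```text
time_s: 3.38
tcp_pos: [0.4893, 0.031, 0.1119]
eef_rot: [-180.0, -0.0, -134.7]
contact_force: [-0.3, -1.0, 0.6]
gripper_width: 0.0874
```

Run:
```python
from h import *
s=r.get_state();print(s['time_s'],s['tcp_pos'],s['eef_rot'])
c=cap('wrist');save(c,'w2');P=cloud(c)
q=P.reshape(-1,3);c0=np.array([.489,.031])
t=q[(q[:,2]>.032)&(q[:,2]<.045)]; t=t[np.hypot(*(t[:,:2]-c0).T)<.032];print(len(t),t.mean(0));x=hexfit(t[:,:2],c0);print(x)
print(totool([*(x[0]-s['tcp_pos'][:2]),0]))
t=q[(q[:,2]>.005)&(q[:,2]<.013)];t=t[np.hypot(*(t[:,:2]-c0).T)<.05];print(len(t),cv2.minEnclosingCircle(t[:,:2].astype(np.float32)))
```

```text
3.375 [0.48934312 0.03097056 0.11188922] [-1.79988362e+02 -2.31970066e-03 -1.34658291e+02]
1469 [0.48951923 0.03062298 0.03761955]
(array([0.48983583, 0.03085193]), np.float64(16.26605700172247), np.float64(0.022805652098985222), np.float64(12.555727181581108))
[-0.3 -0.4  0. ]
4581 ((0.490066796541214, 0.030930429697036743), 0.046074699610471725)
```

View pics/w2.png

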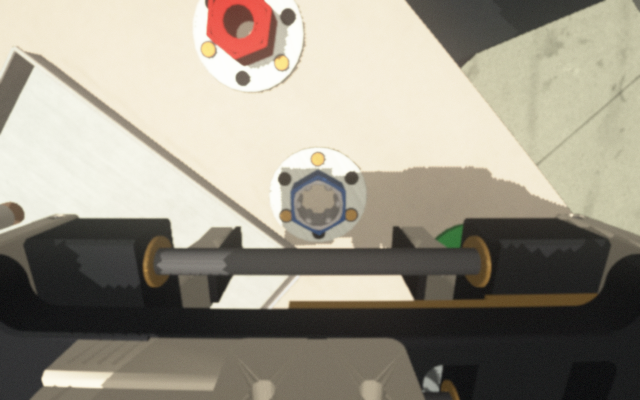

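Call:
step_arm --commands '[[[0,-0.4,15],-1],[[0,0,30],0],[[0,0,30],0],[[0,0,16],0],[[0,0,8],0],[[0,0,1],0],[[0,0,0],0]]'

```text
time_s: 4.3
tcp_pos: [0.4899, 0.0309, 0.0121]
eef_rot: [-180.0, 0.1, -133.6]
contact_force: [-0.5, -0.4, -0.1]
gripper_width: 0.0876
```

Call:
step_arm --commands '[[[0,0,0],0],[[0,0,0],0],[[0,0,0],0],[[0,0,0],0],[[0,0,0],0],[[0,0,0],0]]' --gripper 1 --grip_force 35

```text
time_s: 5.05
tcp_pos: [0.4893, 0.0307, 0.0116]
eef_rot: [180.0, -0.0, -133.6]
contact_force: [-2.4, 0.5, 1.6]
gripper_width: 0.0455
```

Call:
step_arm --commands '[[[0,0,-5],0],[[0,0,-15],0],[[0,0,-30],0],[[0,0,-40],0],[[0,0,-40],0],[[0,0,-20],0],[[0,0,-5],4],[[0,0,0],6],[[0,0,0],6],[[0,0,0],4.5],[[0,0,0],0]]'

```text
time_s: 6.42
tcp_pos: [0.4891, 0.0306, 0.1666]
eef_rot: [180.0, -0.0, -154.1]
contact_force: [-0.7, 0.2, -1.7]
gripper_width: 0.046
```

Call:
step_arm --commands '[[[-12,7,0],0],[[-28,16,0],0],[[-36,20,0],0],[[-36,20,0],0],[[-36,20,0],0],[[-36,20,0],0],[[-36,20,0],0],[[-30,16,0],0],[[-20,11,0],0],[[-7,4,0],0],[[0,0,0],0],[[0,0,0],0]]'

```text
time_s: 7.92
tcp_pos: [0.6709, 0.2897, 0.1666]
eef_rot: [180.0, -0.0, -154.1]
contact_force: [0.4, -0.1, -2.1]
gripper_width: 0.0458
```

Run:
```python
from h import *
s=r.get_state();print(s['time_s'],s['tcp_pos'],s['eef_rot'],s['joints'].round(1),s['gripper_width'])
c=cap('wrist');save(c,'w3');P=cloud(c)
q=P.reshape(-1,3);c0=np.array([.580,.248])
n=q[np.hypot(*(q[:,:2]-c0).T)<.03]
for lo in (.06,.07,.0725,.076):
  t=n[n[:,2]>lo]
  if len(t)>3: print(lo,len(t),t.mean(0),cv2.minEnclosingCircle(t[:,:2].astype(np.float32)))
t=n[n[:,2]>.068];C=np.array(cv2.minEnclosingCircle(t[:,:2].astype(np.float32))[0])
d=t[:,:2]-C;m=np.hypot(*d.T)>.0125;a=np.arctan2(d[m,1],d[m,0]);print(m.sum(),'teeth',np.degrees(np.angle(np.exp(6j*a).mean()))/6)
m=(q[:,2]>.04)&(q[:,2]<.05)&(np.hypot(*(q[:,:2]-c0).T)<.037);print('shoulder',m.sum(),cv2.minEnclosingCircle(q[m,:2].astype(np.float32)))
dd=np.hypot(*(q[:,:2]-C).T);b=q[(q[:,2]>.03)&(q[:,2]<.038)&(dd>.057)&(dd<.1)]
print(len(b),b.mean(0),cv2.minAreaRect((b[:,:2]*1000).astype(np.float32)),np.degrees(np.arctan2(*(b.mean(0)[:2]-C)[::-1])))
np.savez('w3.npz',P=P)
```

```text
7.925 [0.67094318 0.28965826 0.16661006] [ 1.79998642e+02 -1.80578521e-02 -1.54108789e+02] [  38.6   27.8    4.1   -0.   -66.3 -102.7] 0.04576236348200797
0.06 938 [0.5814263  0.2488309  0.07551282] ((0.5808346271514893, 0.2487173229455948), 0.015862759202718735)
0.07 903 [0.58114175 0.24870602 0.0759146 ] ((0.5808346271514893, 0.2487173229455948), 0.015862759202718735)
0.0725 842 [0.58102392 0.24866745 0.07620928] ((0.5807371139526367, 0.2487693727016449), 0.015564198605716228)
0.076 433 [0.58102689 0.24871123 0.07817154] ((0.5806717276573181, 0.24880991876125336), 0.010342797264456749)
174 teeth 25.059396370318584
shoulder 3826 ((0.5799659490585327, 0.24797075986862183), 0.037008341401815414)
1386 [0.65119454 0.24070215 0.03429905] ((605.5958862304688, 280.0340270996094), (49.9468994140625, 176.88912963867188), 43.28717041015625) -6.498931640269662
```

View pics/w3.png

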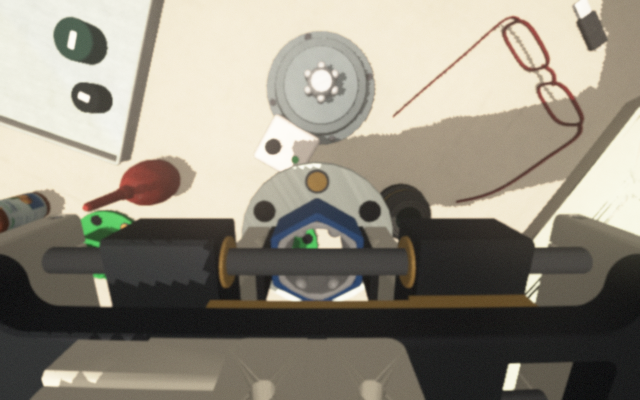

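Run:
```python
from h import *
P=np.load('w3.npz')['P'].reshape(-1,3);s=r.get_state()
Rm=R.from_euler('xyz',s['eef_rot'],degrees=True).as_matrix();t=(P-s['tcp_pos'])@Rm
print(s['tcp_pos'])
m=(abs(t[:,2])<.008)&(np.hypot(t[:,0],t[:,1])<.055)&(t[:,0]>.02)
q=t[m];print(m.sum(),'z',np.median(q[:,2]))
# outer edge per angle
a=np.arctan2(q[:,1],q[:,0]);e=[]
for k in np.arange(-.8,.8,.05):
    mm=(a>=k)&(a<k+.05)
    if mm.sum()>3:
        i=np.argmax(np.hypot(*q[mm,:2].T));e.append(q[mm][i,:2])
e=np.array(e)
print(len(e),least_squares(lambda p:(np.hypot(*(e-p).T)-.046)*1e3,[0,0],loss='soft_l1',x_scale=.01).x*1000)
# collar top hex
m=(t[:,2]<-.02)&(t[:,2]>-.034)&(t[:,0]>0)&(np.hypot(t[:,0],t[:,1])<.032);print(m.sum(), t[m].max(0))
print('shift', totool([.5808-s['tcp_pos'][0],.2487-s['tcp_pos'][1],0]))
```

```text
[0.67101293 0.28957625 0.16682364]
4372 z 0.0033433088556879187
32 [-1.33055009 -0.9607039 ]
1937 [ 0.02506754  0.03063746 -0.02000631]
shift [99.   2.6  0. ]
```

Call:
step_arm --commands '[[[10,0,0],0.6],[[20,1,0],0],[[25,1,0],0],[[25,1,0],0],[[15,0,0],0],[[4.7,0,0],0],[[0,0,10],0],[[0,0,20],0],[[0,0,20],0],[[0,0,15],0],[[0,0,7],0],[[0,0,0],0],[[0,0,0],0]]'

```text
time_s: 9.6
tcp_pos: [0.5804, 0.2505, 0.0952]
eef_rot: [180.0, 0.1, -154.7]
contact_force: [0.3, -0.2, -0.8]
gripper_width: 0.0459
```

Run:
```python
from h import *
s=r.get_state();print(s['time_s'],s['tcp_pos'],s['eef_rot'],s['contact_force'],totool([.5808-s['tcp_pos'][0],.2487-s['tcp_pos'][1],0]))
c=cap('side');np.savez('s4.npz',P=cloud(c))
cv2.imwrite('pics/s4.png',cv2.resize(c['img'][120:240,220:380],(800,600),interpolation=cv2.INTER_CUBIC)[...,::-1])
```

```text
9.6 [0.58044038 0.25050777 0.09520184] [ 1.79996104e+02  6.06360444e-02 -1.54700165e+02] [ 0.26898239 -0.18211125 -0.77884008] [ 0.4 -1.8 -0. ]
```

View pics/s4.png

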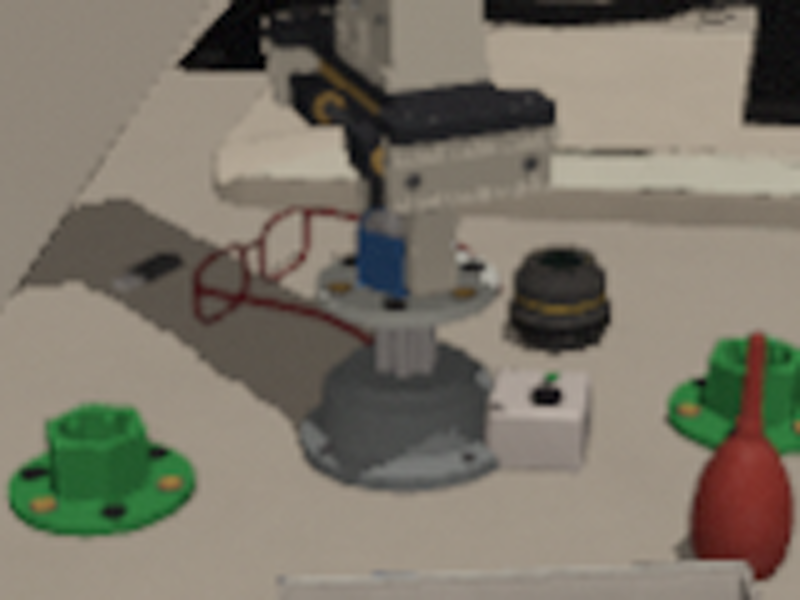

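The held carrier is above the shaft, which is seen just below the disc at (405,350) in the crop. I'll trim sideways and go down gently.

Call:
step_arm --commands '[[[1,-1.1,0],0],[[0,0,3],0],[[0,0,3],0],[[0,0,3],0],[[0,0,3],0],[[0,0,2],0],[[0,0,0],0]]'

```text
time_s: 10.52
tcp_pos: [0.5794, 0.2487, 0.0803]
eef_rot: [-180.0, -0.0, -154.7]
contact_force: [-1.0, -0.3, -1.5]
gripper_width: 0.0461
```

Call:
step_arm --commands '[[[0,0,2],0],[[0,0,2],0],[[0,0,2],0],[[0,0,0],0]]'

```text
time_s: 11.02
tcp_pos: [0.5794, 0.2487, 0.0743]
eef_rot: [-180.0, -0.0, -154.7]
contact_force: [-0.3, -1.0, -1.2]
gripper_width: 0.0458
```

Call:
step_arm --commands '[[[0,0,3],0],[[0,0,3],0],[[0,0,3],0],[[0,0,3],0],[[0,0,2],0],[[0,0,2],0],[[0,0,1],0],[[0,0,0],0]]'

```text
time_s: 12.02
tcp_pos: [0.5795, 0.2488, 0.0575]
eef_rot: [180.0, -0.0, -154.7]
contact_force: [0.3, 0.5, -0.6]
gripper_width: 0.0456
```

Call:
step_arm --commands '[[[0,0,1],0],[[0,0,1],0],[[0,0,0.5],0],[[0,0,0],0]]'

```text
time_s: 12.52
tcp_pos: [0.5796, 0.2489, 0.0566]
eef_rot: [-180.0, 0.1, -154.7]
contact_force: [-4.5, -1.0, 10.4]
gripper_width: 0.0458
```

Run:
```python
from h import *
s=r.get_state();print(s['tcp_pos'],s['contact_force'])
c=cap('side');P=cloud(c).reshape(-1,3);d=np.hypot(*(P[:,:2]-[.580,.2485]).T)
for a,b in((.036,.045),):
  q=P[(d>a)&(d<b)&(P[:,2]>.038)&(P[:,2]<.1)];print(len(q),np.percentile(q[:,2],[10,50,90]))
cv2.imwrite('pics/s5.png',cv2.resize(c['img'][120:240,220:380],(800,600),interpolation=cv2.INTER_CUBIC)[...,::-1])
```

```text
[0.57964723 0.24888016 0.05658019] [-4.46212808 -1.04913756 10.42073328]
313 [0.04770607 0.05407591 0.09062465]
```

View pics/s5.png

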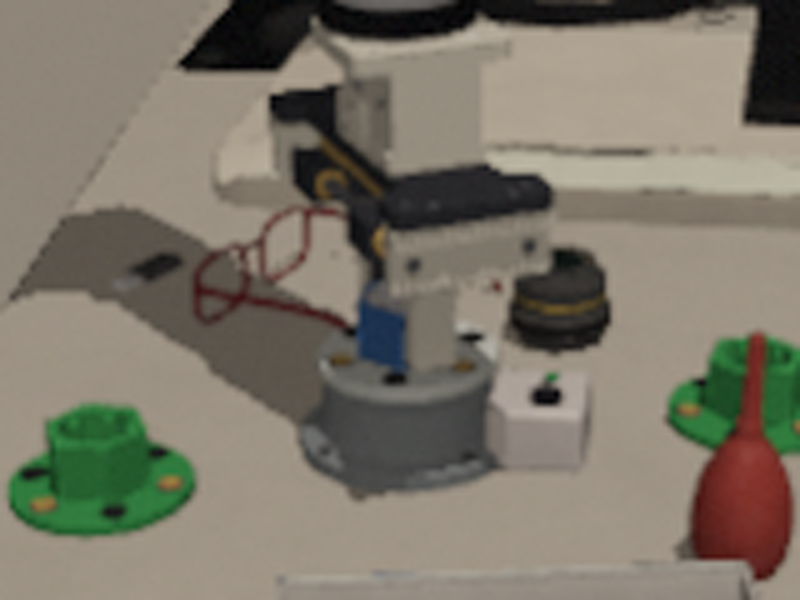

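The carrier is seated: the force has risen to 10 N at the expected height, and the disc top is at about 54 mm (53 expected). I'll relax the push, open the gripper, and rise straight up.

Call:
step_arm --commands '[[[0,0,-1],0],[[0,0,0],0],[[0,0,0],0],[[0,0,0],0],[[0,0,0],0]]' --gripper 0

```text
time_s: 13.2
tcp_pos: [0.5795, 0.2488, 0.0559]
eef_rot: [-180.0, -0.0, -154.7]
contact_force: [0.3, 0.4, 1.2]
gripper_width: 0.0866
```

Call:
step_arm --commands '[[[0,0,-3],0],[[0,0,-10],0],[[0,0,-20],0],[[0,0,-30],0],[[0,0,-30],0],[[0,0,-20],0],[[0,0,-8],0],[[0,0,0],0],[[0,0,0],0]]'

```text
time_s: 14.32
tcp_pos: [0.579, 0.2485, 0.1761]
eef_rot: [-180.0, -0.1, -154.7]
contact_force: [0.1, -0.1, 0.4]
gripper_width: 0.0873
```

Run:
```python
from h import *
s=r.get_state();print(s['time_s'],s['tcp_pos'],s['contact_force'],s['gripper_width'])
c=cap('wrist');save(c,'w6');P=cloud(c).reshape(-1,3);d=np.hypot(*(P[:,:2]-[.5808,.2487]).T)
q=P[(d<.05)&(P[:,2]>.047)&(P[:,2]<.06)];A=np.c_[q[:,:2]-[.58,.2485],np.ones(len(q))];k=np.linalg.lstsq(A,q[:,2],rcond=None)[0]
print('disc top',len(q),q[:,2].mean(),k,cv2.minEnclosingCircle(q[:,:2].astype(np.float32)))
q=P[(d<.032)&(P[:,2]>.079)&(P[:,2]<.095)];print(q.mean(0),hexfit(q[:,:2],[.58,.2485]))
c=cap('top');save(c,'t6');P=cloud(c).reshape(-1,3);P0=np.load('top0.npz')['P'].reshape(-1,3)
for p in(P0,P):
  q=p[(np.hypot(*(p[:,:2]-[.4315,-.1087]).T)<.03)&(p[:,2]>.03)];print('red',len(q),q.mean(0))
```

```text
14.325 [0.57902862 0.24847669 0.17608018] [ 0.06793876 -0.07128679  0.40499072] 0.08733811231385642
disc top 4038 0.0536804333701054 [0.00111142 0.00058452 0.05368702] ((0.5810451507568359, 0.24825184047222137), 0.04602842777967453)
[0.58049549 0.24812511 0.08276687] (array([0.58093445, 0.24826248]), np.float64(55.4055552565077), np.float64(0.022789409230567943), np.float64(16.58143945660328))
red 313 [ 0.43136003 -0.10762798  0.03748861]
red 312 [ 0.43143248 -0.10743059  0.0380492 ]
```

View pics/w6.png

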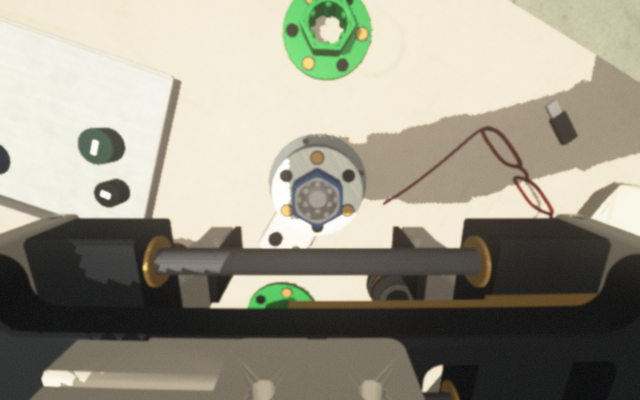

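The wrist view shows the carrier on the shaft at (317,198), with the teeth meshed in the bore. The disc is level (tilt about 0.1 deg), its top is at 53.7 mm, the axis is within 1 mm, and the gripper is clear.

```bash
python3 -c "
from plant import close_job;print(close_job())"
```

```text
the job is handed in; nothing more can be done
None
```

The blue-collared toothed carrier is on the drive's splined shaft, fully home and released, and the job is handed in. I took it across two flats, turned it about 21° to line up the teeth, and lowered it. It meshed at once, so no rocking was needed. I pushed it to about 10 N on the shoulder, then let go and rose clear at about 14 s of the 42 s allowed.

Last checks, after letting go:
- **Height:** the disc's top is at 53.7 mm (53 mm expected), so its underside is about 0.7 mm from nominal. That is within the 2 mm calibration.
- **Level and position:** the tilt is about 0.1° and the axis is within 1 mm of the shaft's.
- **Red carrier:** it has not moved, to within 0.3 mm in the top camera.
- **Gripper:** it is open and about 120 mm above where it let go, with force near zero.

The top and wrist cameras disagreed by 1 to 2 mm on positions, so I used the wrist camera for the fit. No check failed.

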